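# Shift the jar mill's gearbox into the flagged slot

## Task

Push the shift lever of the jar mill through its H-gate, with the outside of the fingers and without gripping it, out of the left column, across neutral and fully home into the slot on the right (as the robot sees it) that is flagged by the upright T-shaped pin. Do not run it into the other right-hand slot, push gently, leave the things standing around it alone, and finish clear of the lever.

Things in the scene. Friction and masses are not known exactly. Their poses are not given: they have to be found in the camera images.
- gearbox: White housing of the jar mill, fixed to the bench, 170 (x) x 220 (y) mm, top z = 88 mm, turned about the vertical. Origin: centre of its underside, 20 mm under the lever's pivot. Own axes: +x is 'far' (away from the robot), +y is 'left'; left, right, near and far are meant along these. A roller bed with a white jar (top z = 128 mm) lies 120 to 360 mm left, a motor (top z = 80 mm) on the far side.
- gate (a point): Middle of the steel H-gate plate's top (z = 92 mm). Two columns, left and right, run near-far and are joined half-way by the neutral channel. Between them two fixed steel tongues, 14 mm wide in y, reach in along y = 0 from the near and far edges to within 11 mm of the middle; the lever's 12 mm round stem stops against them.
- knob (a point): Centre of the lever's knob: black upright cylinder, 30 mm across, 44 mm tall, on a 12 mm steel stem, 130 mm from the pivot along the stem (z = 150 mm when upright, about 140 mm at the slot ends). In gearbox axes it lies at x = 130 sin(shift_fa), y = 130 cos(shift_fa) sin(shift_lr) mm.
- shift_fa (a joint): Near-far lean of the lever, rad: 0 neutral, + leans far (gearbox +x), stops at +-0.31 (slot ends, knob 40 mm from the middle). Friction holds it where it is left; about 2 N at the knob moves it. The lever can cross between the columns only while this is within about +-0.07.
- shift_lr (a joint): Left-right lean of the lever, rad: 0 middle, + leans left (gearbox +y), stops at +-0.27 (knob 35 mm from the middle). At the start it is 0.20 to 0.26 (left column) and shift_fa is anywhere. Friction holds it; about 2 N at the knob moves it. The right column is where it is below -0.18.
- home_far (a point): Point fixed on the gearbox: where the knob's centre is when the lever is fully home in the right-hand far slot.
- home_near (a point): The same for the right-hand near slot.
- flag_pin: Dark steel T-pin, upright, 18 mm tall, its crossbar 36 mm long (near-far) and 9 mm wide, fixed on the housing's top beside the slot to be used (78 mm right of the middle, 36 mm far or near of it; top z = 106 mm). Origin: centre of its foot. The slot whose home point is nearer to it is the flagged one.
- blank_disc: Flat dark steel disc, 20 mm across, 3 mm high, fixed at the same place beside the other right-hand slot. The two left-hand slots have such discs too. Origin: centre of its underside.
- sample_jar: Bystander: small amber jar with white cap, 48 mm across, 70 mm tall, standing loose to the right of the gearbox. Origin: centre of its underside.
- beaker: Bystander: white ceramic beaker, 56 mm across, 75 mm tall, standing loose to the right of the gearbox. Origin: centre of its underside.
- wrench: Bystander: 150 mm wrench lying loose on the bench farther to the right. Origin: centre of its underside.

How it is judged:
By the outcome, as a careful person would: the job done as asked, in the order asked, and still so for the second after the job is handed in, with the robot touching nothing.
It also fails if it takes over 64 s, if anything falls off the work surface, if the arm or the gripper's body presses on something with over 40 N, if the wrist force passes 120 N, or if a joint passes its speed limit or range.

## Robot

A 6-joint arm with a two-finger parallel gripper is mounted at the origin on the work surface. World frame = base frame: x ahead of the robot, y to its left, z up, the work surface at z = 0. Lengths are in m, angles in rad, forces in N, time in s.
With the tool pointing down it reaches from about 0.425 to 0.925 m from the base axis. Payload 12.5 kg.
Tool frame: the origin (TCP) lies at the very end of the fingers, on their centre line; the grasp point (between the pads) lies 19 mm behind it; z points along the fingers, y is the line along which they close (so a half turn about z gives the same grasp; the last joint's range is limited). The gripper opens to 85 mm and grips with 20 to 120 N. Pads are 22 mm wide; open, the fingers measure 114 mm over their backs; the gripper's body (76 mm by 85 mm) begins 54 mm behind the grasp point. The pads swing forward as they close: fully open they stand 13 mm farther back than shut.
Start: joints at [-1.447, 0.491, 1.559, -0, 1.092, -0.106], TCP at [0.142, -0.609, 0.231] pointing down, gripper open.
Joint ranges: [-3.1, 3.1], [-0.84, 2.19], [0.05, 2.79], [-1.13, 4.28], [0.06, 2.93], [-2.69, 2.69]. Speed limits (rad/s): [2.22, 2.22, 2.79, 3.14, 3.14, 3.14].

## Interface

Orientations are given as a 3x3 rotation matrix whose columns are the frame's x, y, z axes.
In Python, from workcell import r gives the robot as it stands.
- The arm moves only by the tool servo_tool, never from a script. Its argument "plan" is a list of rows, each a list of 3 entries, a list of its own where there are three numbers: the shift along the tool's x, y, z in m, then the turn, a rotation vector about the tool's x, y, z in degrees, then the opening, from 0 (shut) to 1 (fully open). A call has exactly 8 rows; each row is the pose to reach, as a shift and turn from the pose commanded when the call began, along the tool's axes at that moment; what a row does not reach only later rows make up. A row lasts 1/12 s, in which the tool goes at most 41.7 mm and 7.16 degrees, less where a joint would pass 70% of its speed; a pose out of reach is approached as far as the arm can. A call with a gripper value outside its range is refused whole. The fingers move at their own pace and stop on an object; "grip_force" is the grip in N (left out, the last holds). Time passes only in rows, so rows that repeat a pose let the fingers close, or fill a call up. It gives the time, the measured TCP pose, the force, the opening and the grip force at its end, in the units of the state.
- r.sense(): the state, without advancing time (a new reading comes with each control period).
- r.snapshot(name): name is "side" or "top" or "wrist"; returns a dict with "img" (384x512x3 uint8, blue, green, red), "fx", "fy", "cx", "cy" (pixels), "R" (3x3) and "t" (3): a world point X has camera coordinates R X + t; the wrist camera has in their place "hand_eye" (4x4, takes a point from camera to tool coordinates, whose origin is the TCP and whose axes are the flange's). Camera axes: x right, y down, z forward; pixel columns grow to the right and rows downward; lengths in m; the calibration is good to about 2 mm. A picture is of the moment at which its call begins: read the wrist's pose just before it. There is no depth.
- r.close_job(): hands the job in; it is judged then, once.
The state is a dict: "time_s": time; "joint_positions": joint angles; "qd": joint speeds; "joint_efforts": joint torques, N m; "tcp_pos": TCP position; "eef_rot": TCP orientation; "force": force on the tool from outside, world axes, zero at the start; "ft_torque": the same for the moment, N m; "width": opening from 0.0 (shut) to 1.0 (fully open); "grip_force": force on a finger pad.
Only numpy, scipy, OpenCV 4.12 (cv2) and the standard library are available. Lean on these libraries where they do the work, as an engineer would, in place of code of your own. Each camera call takes 0.05 s, during which the arm holds its last target. There are 200 camera calls.

## Working session

There is one attempt and no reset: what is moved stays moved. The work goes in short steps, Python scripts to look and compute and a tool call to move; the robot and the scene stay as the last step left them, time stands still between calls to the robot, and variables do not carry over. Pictures are saved under pics/ and viewed, at most 10 in all, crops included, and the job is handed in when it is done.

Besides the shell and the picture viewer there is one more tool, called after "Request:" as name([rows], argument=value, ...), one row to a line, values as JSON. servo_tool: Moves the arm, as the interface text tells. Its arguments: {"type":"object","properties":{"plan":{"type":"array"},"grip_force":{"type":"number"}},"required":["plan"]}

```bash
mkdir -p pics; ls
python3 - <<'E'
from workcell import r
import cv2,numpy as np
s=r.sense();print(s['time_s'],s['tcp_pos'],s['eef_rot'],s['width'])
for n in('top','side'):
    d=r.snapshot(n);cv2.imwrite(f'pics/{n}0.png',d['img']);np.savez(f'{n}0.npz',**d);print(n,d['fx'],d['fy'],d['cx'],d['cy'],d['R'],d['t'])
E
```

```text
pics
0.0 [ 0.14233558 -0.60833695  0.23071572] [[ 9.73715264e-01  2.27768664e-01 -1.41329083e-04]
 [ 2.27768676e-01 -9.73714606e-01  1.13874048e-03]
 [ 1.21755204e-04 -1.14099932e-03 -9.99999342e-01]] 0.9997698744024343
top 423.24457798322715 423.24457798322715 256.2001274993907 189.32583213303394 [[ 0.01002842 -0.99981719 -0.01627966]
 [-0.9922043  -0.007927   -0.12436956]
 [ 0.12421778  0.01739998 -0.99210241]] [-0.14919069  0.59837214  0.84039694]
side 448.1039031257879 448.1039031257879 250.29493887403936 193.0723216015369 [[ 0.98830812 -0.15040346 -0.02501719]
 [-0.09678825 -0.49209751 -0.8651428 ]
 [ 0.11780958  0.85744903 -0.50090126]] [-0.58726389  0.08242514  1.1174569 ]
```

View pics/top0.png

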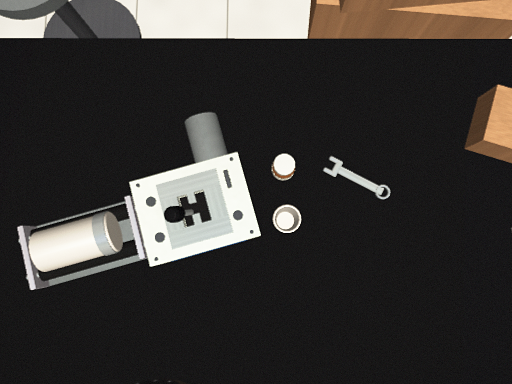

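View pics/side0.png

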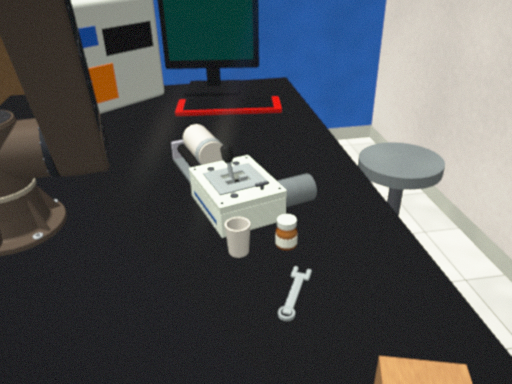

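Top view: the T-pin is at about (228,179), the far-right slot. Discs are at (151,201), (160,237) and (238,215), and the knob is at about (174,214). The beaker (287,219) and jar (284,166) stand to the right. Next I'll measure the poses.

```bash
cat > h.py <<'E'
import numpy as np,cv2
def ray(d,uv,z):
    R,t=d['R'],d['t'];c=-R.T@t
    v=R.T@np.array([(uv[0]-d['cx'])/d['fx'],(uv[1]-d['cy'])/d['fy'],1]);return c+v*(z-c[2])/v[2]
def proj(d,X):
    p=d['R']@X+d['t'];return np.array([d['fx']*p[0]/p[2]+d['cx'],d['fy']*p[1]/p[2]+d['cy']])
def tri(views):
    A=[];b=[]
    for d,uv in views:
        c=-d['R'].T@d['t'];v=d['R'].T@np.array([(uv[0]-d['cx'])/d['fx'],(uv[1]-d['cy'])/d['fy'],1]);v/=np.linalg.norm(v)
        P=np.eye(3)-np.outer(v,v);A.append(P);b.append(P@c)
    return np.linalg.lstsq(np.vstack(A),np.hstack(b),rcond=None)[0]
E
python3 - <<'E'
from h import *
d=dict(np.load('top0.npz'));s=dict(np.load('side0.npz'))
g=cv2.cvtColor(d['img'],cv2.COLOR_BGR2GRAY)
roi=np.zeros_like(g);roi[145:275,125:265]=1
dark=((g<90)&(roi>0)).astype(np.uint8)
n,l,st,ce=cv2.connectedComponentsWithStats(dark)
P={}
for i in range(1,n):
    if 15<st[i,4]<3000: print(st[i],ce[i],ray(d,ce[i],.091).round(4))
# pins/discs -> centre and yaw
def near(u,z):
    i=min(range(1,n),key=lambda i:np.hypot(*(ce[i]-u)));return ray(d,ce[i],z)[:2]
q=[near((228,179),.105),near((151,201),.091),near((160,237),.091),near((238,215),.091)]
loc=np.array([[36,-78],[36,78],[-36,78],[-36,-78]])/1000.;q=np.array(q)
a=q-q.mean(0);yaw=np.arctan2((loc[:,0]*a[:,1]-loc[:,1]*a[:,0]).sum(),(loc*a).sum())
R=np.array([[np.cos(yaw),-np.sin(yaw)],[np.sin(yaw),np.cos(yaw)]])
print('c',q.mean(0),'yaw deg',np.degrees(yaw),'res',(q-q.mean(0)-loc@R.T).round(4).tolist())
np.savez('gb.npz',c=q.mean(0),yaw=yaw,R=R)
# knob: very dark
for nm,dd,box in(('top',d,(195,235,160,190)),('side',s,(142,168,215,240))):
    gg=dd['img'].max(2);y0,y1,x0,x1=box
    m=(gg<40).astype(np.uint8);mm=np.zeros_like(m);mm[y0:y1,x0:x1]=m[y0:y1,x0:x1]
    k,L,S,C=cv2.connectedComponentsWithStats(mm);i=1+S[1:,4].argmax();print(nm,S[i],C[i])
    for z in(.145,.15,.165): 
        X=ray(dd,C[i],z);print(z,X.round(4),(R.T@(X[:2]-q.mean(0))).round(4))
for nm,uv,z in(('jar',(284,163),.07),('beaker',(287,218),.075)):
    X=ray(d,uv,z)[:2];print(nm,X,R.T@(X-q.mean(0)))
cv2.imwrite('pics/crops.png',np.hstack([cv2.resize(d['img'][140:270,120:270],None,fx=2.6,fy=2.6)[:330],cv2.resize(s['img'][130:240,180:300],None,fx=3,fy=3)]))
E
```

```text
[ 125  145   71   63 2027] [153.77947706 160.62012827] [0.6481 0.0571 0.091 ]
[164 192  47  35 808] [188.14851485 210.10643564] [ 0.5513 -0.0136  0.091 ]
[146 197   9   8  21] [148.85714286 200.0952381 ] [0.5701 0.0635 0.091 ]
[125 204   4  16  37] [125.91891892 213.05405405] [0.5445 0.1071 0.091 ]
[134 210   9  32  38] [138.07894737 226.21052632] [0.5193 0.0823 0.091 ]
[234 211   8   8  24] [237.83333333 214.125     ] [ 0.5444 -0.1098  0.091 ]
[155 233   9   8  20] [158.4 235.6] [0.5017 0.0423 0.091 ]
[125 240  13  18 180] [130.09444444 248.53333333] [0.4766 0.0958 0.091 ]
c [ 0.55601752 -0.02523844] yaw deg 14.701411077505139 res [[-0.003, -0.0012], [-0.0007, 0.0], [0.0003, 0.0012], [0.0034, -0.0]]
top [164 197  26  29 388] [177.73969072 211.89175258]
0.145 [ 0.5439 -0.0045  0.145 ] [-0.0065  0.0232]
0.15 [ 0.5435 -0.0055  0.15  ] [-0.0071  0.0223]
0.165 [ 0.5425 -0.0085  0.165 ] [-0.0089  0.0196]
side [226 142  14  20 118] [232.77966102 151.71186441]
0.145 [0.5556 0.0138 0.145 ] [0.0095 0.0378]
0.15 [0.5545 0.0029 0.15  ] [0.0057 0.0276]
0.165 [ 0.5514 -0.0295  0.165 ] [-0.0055 -0.003 ]
jar [ 0.64906008 -0.1995634 ] [ 0.045756   -0.19223033]
beaker [ 0.53868624 -0.20539809] [-0.06248511 -0.16986313]
```

View pics/crops.png

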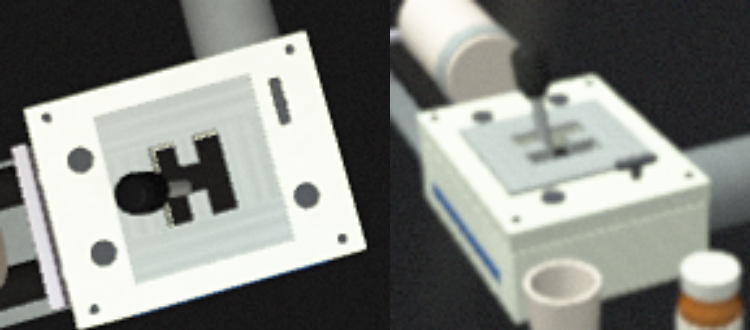

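The crop confirms the T-pin at far right and the flat disc at near right. The knob leans left, close to neutral. My threshold missed part of the discs and pin, so I'll refit.

Run:
```python
from h import *
d=dict(np.load('top0.npz'));s=dict(np.load('side0.npz'))
g=d['img'].max(2)
m=(g<150).astype(np.uint8);q=[]
for u,z in(((228,179),.105),((151,201),.091),((160,237),.091),((238,215),.091)):
    w=np.zeros_like(m);r_=11;w[u[1]-r_:u[1]+r_+1,u[0]-r_:u[0]+r_+1]=m[u[1]-r_:u[1]+r_+1,u[0]-r_:u[0]+r_+1]
    n,l,S,C=cv2.connectedComponentsWithStats(w);i=min(range(1,n),key=lambda i:np.hypot(*(C[i]-u)));print(S[i],C[i]);q.append(ray(d,C[i],z)[:2])
q=np.array(q);loc=np.array([[36,-78],[36,78],[-36,78],[-36,-78]])/1000.
a=q-q.mean(0);yaw=np.arctan2((loc[:,0]*a[:,1]-loc[:,1]*a[:,0]).sum(),(loc*a).sum())
R=np.array([[np.cos(yaw),-np.sin(yaw)],[np.sin(yaw),np.cos(yaw)]]);c=q.mean(0)
print('c',c,'yaw',np.degrees(yaw),'res',(a-loc@R.T).round(4).tolist())
np.savez('gb.npz',c=c,yaw=yaw,R=R)
g2=d['img'].max(2);w=np.zeros_like(m);w[197:232,160:187]=(g2<45)[197:232,160:187]
ys,xs=np.where(w[:,160:184]>0);xs=xs+160
w2=cv2.morphologyEx(w,cv2.MORPH_OPEN,np.ones((9,9),np.uint8));M=cv2.moments(w2,True);u=(M['m10']/M['m00'],M['m01']/M['m00']);print(u,cv2.boundingRect(w2))
for z in(.148,.16): X=ray(d,u,z);print(z,X.round(4),(R.T@(X[:2]-c)).round(4))
T=tri([(d,u),(s,(228.0,152.0))]);print('tri',T,R.T@(T[:2]-c))
g3=s['img'].max(2);print(g3[140:166:2,216:242:2])
for nm,uv,z in(('jar',(284,163),.07),('beaker',(287,218),.075)):
    X=ray(d,uv,z)[:2];print(nm,X,R.T@(X-c))
# predicted pixel of knob for lr=.23 and fa -.1..+.1
for fa in(-.1,-.05,0,.05,.1):
    P=.13*np.array([np.sin(fa),np.cos(fa)*np.sin(.23),np.cos(fa)*np.cos(.23)]);X=np.r_[c+R@P[:2],P[2]+.02];print(fa,proj(d,X),proj(s,X))
```

```text
[224 170   8  18  71] [227.05633803 178.30985915]
[146 197  10   9  72] [150.375 201.125]
[155 232  10  10  75] [159.30666667 236.8       ]
[233 210  10  10  72] [237.375 214.625]
c [ 0.55570768 -0.0242474 ] yaw 16.348446040466712 res [[-0.0003, 0.0], [-0.0002, -0.0002], [0.0002, -0.0], [0.0003, 0.0003]]
(174.44583333333333, 213.40416666666667) (166, 207, 18, 14)
0.148 [0.5409 0.0008 0.148 ] [-0.0072  0.0282]
0.16 [ 0.5401 -0.0018  0.16  ] [-0.0086  0.026 ]
tri [ 5.41524993e-01 -4.84787840e-05  1.51701089e-01] [-0.00679778  0.02721262]
[[168 122  65  59  61  51  51  47  45  43  38  42  37]
 [188 167 114  61  53  58  56  47  42  41  34  44  39]
 [159 161 158 108  59  56  48  40  43  46  37  41  38]
 [159 163 142  75  60  56  50  43  39  40  40  37  40]
 [159 157 100  59  64  51  44  37  37  40  45  38  41]
 [163 157 102  57  49  50  39  27  39  38  37  38  39]
 [160 158 123  53  49  49  37  26  35  36  41  37  37]
 [161 162 141  59  48  47  42  32  28  37  31  32  35]
 [158 159 146  66  50  42  36  36  26  51  92 136 168]
 [158 159 157  90  43  47  27  30  75 226 251 255 254]
 [165 169 188 180  82  37  33  25 162 248 243 251 253]
 [243 249 252 254 226  94  73 106 168 122 111 138 250]
 [252 252 252 252 254 236 147 147 229 168 123 165 237]]
jar [ 0.64906008 -0.1995634 ] [ 0.04023031 -0.19450422]
beaker [ 0.53868624 -0.20539809] [-0.06732319 -0.16903517]
-0.1 [174.78059441 216.78155325] [225.10259144 154.31445333]
-0.05 [173.77449711 213.32000543] [227.49836829 153.59838026]
0 [172.84381168 209.85499448] [229.90854085 153.01078702]
0.05 [171.99182348 206.39947534] [232.32634962 152.55252187]
0.1 [171.22140884 202.96628314] [234.74509253 152.22402941]
```

Request:
servo_tool([
  [[0.02,-0.01,0],[0,0,-0.5],0],
  [[0.06,-0.03,0],[0,0,-1],0],
  [[0.1,-0.05,0],[0,0,-1.5],0],
  [[0.14,-0.07,0],[0,0,-2],0],
  [[0.18,-0.09,0],[0,0,-2.5],0],
  [[0.22,-0.11,0],[0,0,-3.15],0],
  [[0.26,-0.13,0],[0,0,-3.15],0],
  [[0.28,-0.14,0],[0,0,-3.15],0],
], grip_force=20)

```text
time_s: 0.77
tcp_pos: [0.3844, -0.4068, 0.2312]
eef_rot: [[0.96, 0.281, -0.0], [0.281, -0.96, 0.0], [-0.0, -0.0, -1.0]]
force: [1.3, -1.9, -0.4]
width: 0.002
grip_force: 0.0
```

```bash
cat > st.py <<'E'
from workcell import r
from h import *
def st():
    G=np.load('gb.npz');R3=np.eye(3);R3[:2,:2]=G['R'];s=r.sense();p=s['tcp_pos'];l=G['R'].T@(p[:2]-G['c'])
    print('t',round(s['time_s'],2),'local mm',(l*1000).round(1),'z',round(p[2]*1000,1),'F local',(R3.T@s['force']).round(2),'w',round(s['width'],2),'yaw err',round(np.degrees(np.arctan2(s['eef_rot'][1,0],s['eef_rot'][0,0])-float(G['yaw'])),2));return s
E
python3 -c "from st import *;st()"
```

```text
t 0.77 local mm [-272.1 -318.8] z 231.2 F local [ 0.76 -2.15 -0.43] w 0.0 yaw err -0.03
```

Request:
servo_tool([
  [[0.01,-0.02,0],[0,0,0],0],
  [[0.04,-0.05,0],[0,0,0],0],
  [[0.07,-0.08,0],[0,0,0],0],
  [[0.1,-0.11,0],[0,0,0],0],
  [[0.13,-0.14,0],[0,0,0],0],
  [[0.15,-0.17,0],[0,0,0],0],
  [[0.17,-0.2,0],[0,0,0],0],
  [[0.19,-0.23,0],[0,0,0],0],
])

```text
time_s: 1.43
tcp_pos: [0.5011, -0.1324, 0.2311]
eef_rot: [[0.96, 0.281, -0.0], [0.281, -0.96, 0.0], [-0.0, -0.0, -1.0]]
force: [0.6, -0.5, 0.2]
width: -0.002
grip_force: 0.0
```

Request:
servo_tool([
  [[0.02,-0.03,0],[0,0,0],0],
  [[0.04,-0.06,0],[0,0,0],0],
  [[0.06,-0.09,0],[0,0,0],0],
  [[0.075,-0.12,0],[0,0,0],0],
  [[0.075,-0.14,0],[0,0,0],0],
  [[0.075,-0.16,0],[0,0,0],0],
  [[0.075,-0.164,0],[0,0,0],0],
  [[0.075,-0.164,0],[0,0,0],0],
])

```text
time_s: 2.1
tcp_pos: [0.5264, 0.045, 0.2311]
eef_rot: [[0.959, 0.283, -0.0], [0.283, -0.959, -0.0], [-0.0, -0.0, -1.0]]
force: [0.1, -0.4, -0.3]
width: -0.002
grip_force: 0.0
```

Run:
```python
from st import *
st();d=r.snapshot('wrist');cv2.imwrite('pics/w1.png',d['img']);print(d['hand_eye'],d['fx'])
```

```text
t 2.1 local mm [-8.6 74.7] z 231.1 F local [ 0.01 -0.47 -0.34] w -0.0 yaw err 0.08
[[ 6.31101002e-04 -9.47242890e-01 -3.20516006e-01  8.20984791e-02]
 [ 9.99999798e-01  6.23140961e-04  1.27404025e-04  1.91379414e-04]
 [ 7.90440955e-05 -3.20516021e-01  9.47243091e-01 -1.43702971e-01]
 [ 0.00000000e+00  0.00000000e+00  0.00000000e+00  1.00000000e+00]] 313.50117338382705
```

View pics/w1.png

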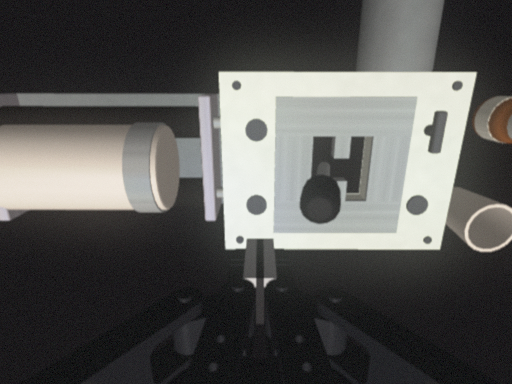

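The wrist view shows the box square to the tool, with the T-pin at (437,132) far right, a disc at (417,205) near right and the knob at about (320,200). I'll check the knob position from this view.

Run:
```python
from st import *
s=st();d=r.snapshot('wrist');H=np.eye(4);H[:3,:3]=s['eef_rot'];H[:3,3]=s['tcp_pos'];W=np.linalg.inv(H@d['hand_eye']);d['R'],d['t']=W[:3,:3],W[:3,3]
G=np.load('gb.npz')
# check: discs
for uv,z in(((256,130),.091),((256,205),.091),((417,205),.091)): print(((G['R'].T@(ray(d,uv,z)[:2]-G['c']))*1000).round(1))
g=d['img'].max(2);w=np.zeros(g.shape,np.uint8);w[160:235,290:350]=g[160:235,290:350]<60
w=cv2.morphologyEx(w,cv2.MORPH_OPEN,cv2.getStructuringElement(cv2.MORPH_ELLIPSE,(25,25)));M=cv2.moments(w,True);u=(M['m10']/M['m00'],M['m01']/M['m00']);print(u,cv2.boundingRect(w))
T=tri([(d,u),(dict(np.load('top0.npz')),(174.2,213.6))]);print(T,(G['R'].T@(T[:2]-G['c'])*1000).round(1))
X=ray(d,u,.148);print((G['R'].T@(X[:2]-G['c'])*1000).round(1))
```

```text
t 2.15 local mm [-8.5 73.7] z 231.2 F local [ 0.41 -0.68 -0.28] w 0.0 yaw err 0.03
[35.1 76.7]
[-37.   76.9]
[-36.9 -79.4]Traceback (most recent call last):
  File "<stdin>", line 7, in <module>
ZeroDivisionError: float division by zero
```

Run:
```python
from st import *
s=st();d=r.snapshot('wrist');H=np.eye(4);H[:3,:3]=s['eef_rot'];H[:3,3]=s['tcp_pos'];W=np.linalg.inv(H@d['hand_eye']);d['R'],d['t']=W[:3,:3],W[:3,3]
G=np.load('gb.npz')
for u in((320,199),):
    X=ray(d,u,.147);print((G['R'].T@(X[:2]-G['c'])*1000).round(1))
T=tri([(d,(320,199)),(dict(np.load('top0.npz')),(174.2,213.6))]);print(T,(G['R'].T@(T[:2]-G['c'])*1000).round(1))
for fa in(-.1,-.05,0,.05):
    P=.13*np.array([np.sin(fa),np.cos(fa)*np.sin(.22),np.cos(fa)*np.cos(.22)]);print(fa,proj(d,np.r_[G['c']+G['R']@P[:2],P[2]+.02]))
```

```text
t 2.2 local mm [-8.5 73.1] z 231.3 F local [ 0.35 -0.47 -0.64] w 0.0 yaw err -0.03
[-10.2  26.1]
[ 5.40337308e-01 -5.56719715e-05  1.53438097e-01] [-7.9 27.5]
-0.1 [316.83084446 202.0268463 ]
-0.05 [317.2926878  194.38443936]
0 [317.78524111 186.43301027]
0.05 [318.30627215 178.21385127]
```

Request:
servo_tool([
  [[-0.02,0.01,0],[0,0,0],0],
  [[-0.04,0.03,0],[0,0,0],0],
  [[-0.056,0.045,0],[0,0,0],0],
  [[-0.056,0.045,0.03],[0,0,0],0],
  [[-0.056,0.045,0.06],[0,0,0],0],
  [[-0.056,0.045,0.09],[0,0,0],0],
  [[-0.056,0.045,0.104],[0,0,0],0],
  [[-0.056,0.045,0.104],[0,0,0],0],
])

```text
time_s: 2.92
tcp_pos: [0.4846, -0.0158, 0.1247]
eef_rot: [[0.96, 0.279, -0.005], [0.279, -0.96, 0.001], [-0.004, -0.002, -1.0]]
force: [0.5, -0.0, -0.6]
width: -0.0
grip_force: 0.0
```

```bash
python3 -c "from st import *;st()"
```

```text
t 2.92 local mm [-65.9  28.1] z 124.7 F local [ 0.42 -0.15 -0.55] w -0.0 yaw err -0.13
```

Request:
servo_tool([
  [[0.008,0,0],[0,0,0],0],
  [[0.016,0,0],[0,0,0],0],
  [[0.022,0,0],[0,0,0],0],
  [[0.026,0,0],[0,0,0],0],
  [[0.03,0,0],[0,0,0],0],
  [[0.034,0,0],[0,0,0],0],
  [[0.038,0,0],[0,0,0],0],
  [[0.038,0,0],[0,0,0],0],
])

```text
time_s: 3.58
tcp_pos: [0.5226, -0.0039, 0.1274]
eef_rot: [[0.96, 0.281, 0.0], [0.281, -0.96, -0.0], [0.0, 0.0, -1.0]]
force: [-1.1, -0.6, 0.9]
width: 0.004
grip_force: 0.5
```

Run:
```python
from st import *
st();d=r.snapshot('wrist');t=r.snapshot('top');np.savez('top1.npz',**t)
cv2.imwrite('pics/w2.png',np.hstack([cv2.resize(t['img'][140:270,120:270],None,fx=2.3,fy=2.3)[:299],cv2.resize(d['img'],(400,300))[:299]]))
```

```text
t 3.58 local mm [-26.   28.8] z 127.4 F local [-1.28 -0.28  0.86] w 0.0 yaw err -0.01
```

View pics/w2.png

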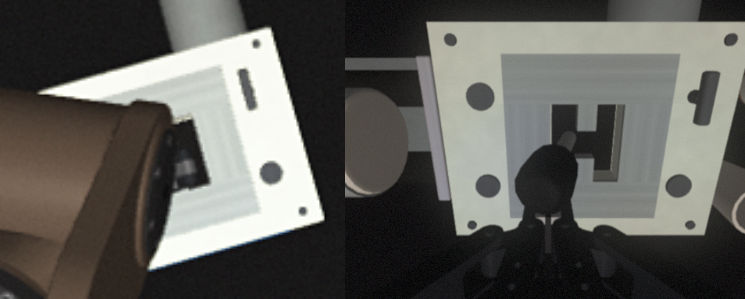

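The knob is now at the finger face with the stem in the neutral opening, force 1.3 N. Next I'll back off and go round to the lever's left side.

Request:
servo_tool([
  [[-0.01,0,0],[0,0,0],0],
  [[-0.025,0,0],[0,0,0],0],
  [[-0.025,-0.025,0],[0,0,0],0],
  [[-0.02,-0.05,0],[0,0,0],0],
  [[0,-0.05,0],[0,0,0],0],
  [[0.02,-0.05,0],[0,0,0],0],
  [[0.026,-0.05,0],[0,0,0],0],
  [[0.026,-0.05,0],[0,0,0],0],
])

```text
time_s: 4.35
tcp_pos: [0.5333, 0.0512, 0.1271]
eef_rot: [[0.96, 0.281, 0.0], [0.281, -0.96, -0.0], [0.0, 0.0, -1.0]]
force: [-0.4, 0.1, -0.4]
width: -0.001
grip_force: 0.0
```

```bash
python3 -c "from st import *;st()"
```

```text
t 4.35 local mm [-0.3 78.7] z 127.1 F local [-0.36  0.22 -0.44] w -0.0 yaw err -0.01
```

Request:
servo_tool([
  [[0,0.006,0],[0,0,0],0],
  [[0,0.012,0],[0,0,0],0],
  [[0,0.017,0],[0,0,0],0],
  [[0,0.022,0],[0,0,0],0],
  [[0,0.027,0],[0,0,0],0],
  [[0,0.032,0],[0,0,0],0],
  [[0,0.036,0],[0,0,0],0],
  [[0,0.04,0],[0,0,0],0],
])

```text
time_s: 5.02
tcp_pos: [0.5456, 0.0122, 0.1297]
eef_rot: [[0.96, 0.281, 0.005], [0.281, -0.96, -0.0], [0.005, 0.002, -1.0]]
force: [-2.5, 5.1, 27.6]
width: -0.002
grip_force: 12.4
```

```bash
python3 -c "from st import *;st()"
```

```text
t 5.02 local mm [ 0.6 37.8] z 129.7 F local [-1.01  5.56 27.64] w -0.0 yaw err -0.05
```

Run:
```python
from st import *
st();d=r.snapshot('wrist');t=r.snapshot('side')
cv2.imwrite('pics/w3.png',np.hstack([cv2.resize(t['img'][110:240,170:300],None,fx=2.9,fy=2.9)[:375],cv2.resize(d['img'][60:384,:],(420,375),)[:375]]))
st()
```

```text
t 5.02 local mm [ 0.6 37.8] z 129.7 F local [-1.01  5.56 27.64] w -0.0 yaw err -0.05
t 5.12 local mm [ 0.7 37.4] z 129.7 F local [-0.88  1.16 22.27] w 0.0 yaw err -0.07
```

View pics/w3.png

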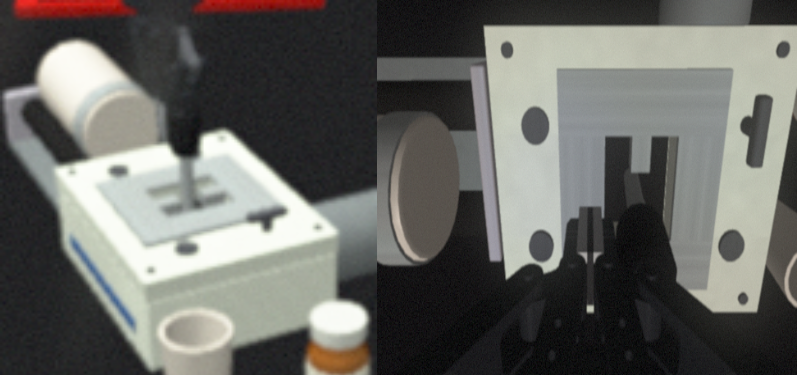

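The side view shows the lever nearly upright mid-gate with the fingers on its left. The knob top is rising under the gripper's knuckles, which explains the upward force. I'll lift about 22 mm and keep pushing with the fingertips higher on the knob.

Request:
servo_tool([
  [[0,0,-0.006],[0,0,0],0],
  [[0,0,-0.012],[0,0,0],0],
  [[0,0,-0.018],[0,0,0],0],
  [[0,0,-0.022],[0,0,0],0],
  [[0,0,-0.022],[0,0,0],0],
  [[0,0,-0.022],[0,0,0],0],
  [[0,0,-0.022],[0,0,0],0],
  [[0,0,-0.022],[0,0,0],0],
])

```text
time_s: 5.78
tcp_pos: [0.5441, 0.0128, 0.1489]
eef_rot: [[0.96, 0.281, -0.001], [0.281, -0.96, -0.0], [-0.001, -0.0, -1.0]]
force: [-0.2, -0.1, 1.1]
width: -0.003
grip_force: 0.0
```

Request:
servo_tool([
  [[0,0.001,0],[0,0,0],0],
  [[0,0.003,0],[0,0,0],0],
  [[0,0.005,0],[0,0,0],0],
  [[0,0.007,0],[0,0,0],0],
  [[0,0.009,0],[0,0,0],0],
  [[0,0.011,0],[0,0,0],0],
  [[0,0.013,0],[0,0,0],0],
  [[0,0.015,0],[0,0,0],0],
])

```text
time_s: 6.45
tcp_pos: [0.5486, -0.0019, 0.1493]
eef_rot: [[0.96, 0.281, 0.0], [0.281, -0.96, -0.0], [0.0, 0.0, -1.0]]
force: [-0.5, 1.2, 1.4]
width: -0.004
grip_force: 0.8
```

```bash
python3 -c "from st import *;st()"
```

```text
t 6.45 local mm [-0.6 23.5] z 149.3 F local [-0.09  1.29  1.4 ] w -0.0 yaw err -0.03
```

Request:
servo_tool([
  [[0,0.003,0],[0,0,0],0],
  [[0,0.006,0],[0,0,0],0],
  [[0,0.009,0],[0,0,0],0],
  [[0,0.012,0],[0,0,0],0],
  [[0,0.015,0],[0,0,0],0],
  [[0,0.018,0],[0,0,0],0],
  [[0,0.021,0],[0,0,0],0],
  [[0,0.023,0],[0,0,0],0],
])

```text
time_s: 7.12
tcp_pos: [0.555, -0.0241, 0.1491]
eef_rot: [[0.96, 0.281, -0.0], [0.281, -0.96, -0.0], [-0.0, -0.0, -1.0]]
force: [-0.4, 1.3, -0.0]
width: 0.003
grip_force: 0.6
```

Run:
```python
from st import *
st();d=r.snapshot('wrist');t=r.snapshot('side')
cv2.imwrite('pics/w4.png',np.hstack([cv2.resize(t['img'][110:240,170:300],None,fx=2.9,fy=2.9)[:375],cv2.resize(d['img'][60:384,:],(420,375),)[:375]]))
st()
```

```text
t 7.12 local mm [-0.7  0.4] z 149.1 F local [-0.05  1.39 -0.02] w 0.0 yaw err -0.04
t 7.22 local mm [-0.6  0.3] z 149.2 F local [-0.02  0.39 -0.03] w -0.0 yaw err -0.05
```

View pics/w4.png

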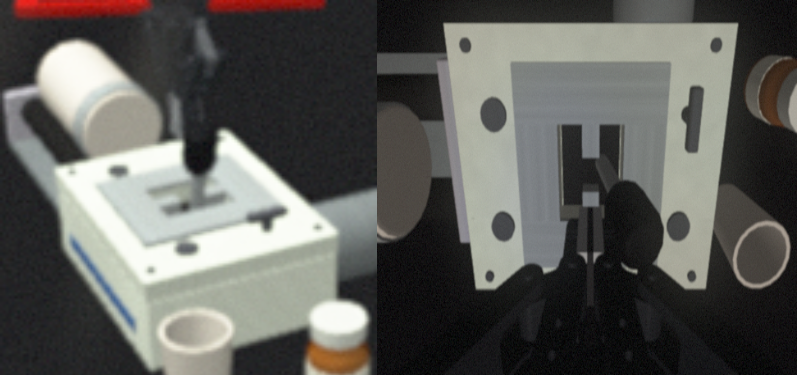

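The knob is now in the right column with the stem still at neutral. It needs a few more millimetres to the right, watching the force.

Request:
servo_tool([
  [[0,0.001,0],[0,0,0],0],
  [[0,0.0015,0],[0,0,0],0],
  [[0,0.002,0],[0,0,0],0],
  [[0,0.0025,0],[0,0,0],0],
  [[0,0.003,0],[0,0,0],0],
  [[0,0.0035,0],[0,0,0],0],
  [[0,0.004,0],[0,0,0],0],
  [[0,0.004,0],[0,0,0],0],
])

```text
time_s: 7.88
tcp_pos: [0.5561, -0.0276, 0.1493]
eef_rot: [[0.96, 0.281, 0.0], [0.281, -0.96, -0.0], [0.0, 0.0, -1.0]]
force: [-0.5, 0.3, -1.4]
width: -0.001
grip_force: 0.5
```

```bash
python3 -c "from st import *;st()"
```

```text
t 7.88 local mm [-0.6 -3.3] z 149.3 F local [-0.39  0.44 -1.36] w -0.0 yaw err -0.03
```

Request:
servo_tool([
  [[0,-0.01,0],[0,0,0],0],
  [[0,-0.015,0],[0,0,0],0],
  [[-0.025,-0.015,0],[0,0,0],0],
  [[-0.05,-0.015,0],[0,0,0],0],
  [[-0.055,0.01,0.003],[0,0,0],0],
  [[-0.05,0.03,0.006],[0,0,0],0],
  [[-0.045,0.03,0.006],[0,0,0],0],
  [[-0.045,0.03,0.006],[0,0,0],0],
])

```text
time_s: 8.55
tcp_pos: [0.522, -0.0691, 0.1433]
eef_rot: [[0.96, 0.28, 0.001], [0.28, -0.96, -0.0], [0.001, 0.0, -1.0]]
force: [-0.2, 0.3, -0.0]
width: -0.002
grip_force: 0.0
```

Run:
```python
from st import *
s=st();d=r.snapshot('wrist');cv2.imwrite('pics/w5.png',d['img'])
H=np.eye(4);H[:3,:3]=s['eef_rot'];H[:3,3]=s['tcp_pos'];W=np.linalg.inv(H@d['hand_eye']);d['R'],d['t']=W[:3,:3],W[:3,3]
np.savez('w5.npz',**d)
```

```text
t 8.55 local mm [-44.9 -33.6] z 143.3 F local [-0.14  0.32 -0.01] w -0.0 yaw err -0.09
```

View pics/w5.png

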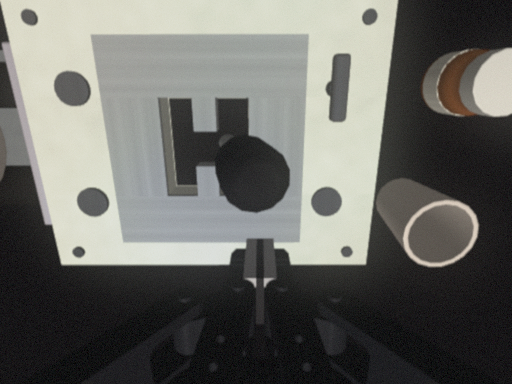

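The knob is centred at about (252,175), straight ahead of the fingers (260), with the stem at neutral on the right. Now I push far.

Request:
servo_tool([
  [[0.008,0,0],[0,0,0],0],
  [[0.014,0,0],[0,0,0],0],
  [[0.019,0,0],[0,0,0],0],
  [[0.024,0,0],[0,0,0],0],
  [[0.029,0,0],[0,0,0],0],
  [[0.034,0,0],[0,0,0],0],
  [[0.038,0,0],[0,0,0],0],
  [[0.042,0,0],[0,0,0],0],
])

```text
time_s: 9.27
tcp_pos: [0.5619, -0.0569, 0.1432]
eef_rot: [[0.96, 0.281, -0.0], [0.281, -0.96, 0.0], [-0.0, -0.0, -1.0]]
force: [-1.6, 1.1, -1.0]
width: 0.0
grip_force: 0.9
```

```bash
python3 -c "from st import *;st()"
```

```text
t 9.27 local mm [ -3.3 -33.1] z 143.2 F local [-1.27  1.52 -1.01] w 0.0 yaw err -0.03
```

Request:
servo_tool([
  [[0.003,0,0],[0,0,0],0],
  [[0.005,0,0],[0,0,0],0],
  [[0.007,0,0],[0,0,0],0],
  [[0.009,0,0],[0,0,0],0],
  [[0.011,0,0],[0,0,0],0],
  [[0.013,0,0],[0,0,0],0],
  [[0.015,0,0],[0,0,0],0],
  [[0.016,0,0],[0,0,0],0],
])

```text
time_s: 9.93
tcp_pos: [0.5773, -0.0527, 0.1433]
eef_rot: [[0.96, 0.281, 0.0], [0.281, -0.96, -0.0], [0.0, 0.0, -1.0]]
force: [-2.0, 0.0, -0.8]
width: 0.0
grip_force: 0.7
```

```bash
python3 -c "from st import *;st()"
```

```text
t 9.93 local mm [ 12.7 -33.4] z 143.3 F local [-1.94  0.58 -0.83] w 0.0 yaw err -0.03
```

Close to the expected stop (~14), so I'll creep on until the force rises.

Request:
servo_tool([
  [[0.0005,0,0],[0,0,0],0],
  [[0.001,0,0],[0,0,0],0],
  [[0.0015,0,0],[0,0,0],0],
  [[0.002,0,0],[0,0,0],0],
  [[0.002,0,0],[0,0,0],0],
  [[0.002,0,0],[0,0,0],0],
  [[0.002,0,0],[0,0,0],0],
  [[0.002,0,0],[0,0,0],0],
])

```text
time_s: 10.6
tcp_pos: [0.5789, -0.0522, 0.1433]
eef_rot: [[0.96, 0.281, 0.0], [0.281, -0.96, -0.0], [0.0, 0.0, -1.0]]
force: [-0.8, -0.4, -0.2]
width: -0.002
grip_force: 0.6
```

```bash
python3 -c "from st import *;st()"
```

```text
t 10.6 local mm [ 14.4 -33.3] z 143.3 F local [-0.92 -0.14 -0.21] w -0.0 yaw err -0.04
```

Request:
servo_tool([
  [[0.0005,0,0],[0,0,0],0],
  [[0.001,0,0],[0,0,0],0],
  [[0.0015,0,0],[0,0,0],0],
  [[0.002,0,0],[0,0,0],0],
  [[0.002,0,0],[0,0,0],0],
  [[0.002,0,0],[0,0,0],0],
  [[0.002,0,0],[0,0,0],0],
  [[0.002,0,0],[0,0,0],0],
])

```text
time_s: 11.27
tcp_pos: [0.5807, -0.0516, 0.1432]
eef_rot: [[0.96, 0.281, -0.0], [0.281, -0.96, -0.0], [-0.0, -0.0, -1.0]]
force: [-3.2, -1.4, -0.5]
width: 0.001
grip_force: 1.4
```

```bash
python3 -c "from st import *;st()"
```

```text
t 11.27 local mm [ 16.3 -33.3] z 143.2 F local [-3.42 -0.46 -0.53] w 0.0 yaw err -0.03
```

Request:
servo_tool([
  [[0.0003,0,0],[0,0,0],0],
  [[0.0006,0,0],[0,0,0],0],
  [[0.001,0,0],[0,0,0],0],
  [[0.001,0,0],[0,0,0],0],
  [[0.001,0,0],[0,0,0],0],
  [[0.001,0,0],[0,0,0],0],
  [[0.001,0,0],[0,0,0],0],
  [[0.001,0,0],[0,0,0],0],
])

```text
time_s: 11.93
tcp_pos: [0.5814, -0.0513, 0.1431]
eef_rot: [[0.96, 0.281, -0.001], [0.281, -0.96, -0.0], [-0.001, -0.0, -1.0]]
force: [-4.7, -1.7, -2.2]
width: -0.002
grip_force: 2.3
```

```bash
python3 -c "from st import *;st()"
```

```text
t 11.93 local mm [ 17.1 -33.2] z 143.1 F local [-4.95 -0.35 -2.21] w -0.0 yaw err -0.03
```

Request:
servo_tool([
  [[0.0005,0,0],[0,0,0],0],
  [[0.001,0,0],[0,0,0],0],
  [[0.0015,0,0],[0,0,0],0],
  [[0.0015,0,0],[0,0,0],0],
  [[0.0015,0,0],[0,0,0],0],
  [[0.0015,0,0],[0,0,0],0],
  [[0.0015,0,0],[0,0,0],0],
  [[0.0015,0,0],[0,0,0],0],
])

```text
time_s: 12.6
tcp_pos: [0.5824, -0.051, 0.1429]
eef_rot: [[0.96, 0.281, -0.002], [0.281, -0.96, -0.0], [-0.002, -0.001, -1.0]]
force: [-6.8, -3.7, -1.1]
width: -0.0
grip_force: 3.4
```

```bash
python3 -c "from st import *;st()"
```

```text
t 12.6 local mm [ 18.1 -33.1] z 142.9 F local [-7.58 -1.63 -1.12] w -0.0 yaw err -0.03
```

The force is climbing against the stop at 7.6 N. I'll back off near and up, then check.

Request:
servo_tool([
  [[-0.015,0,0],[0,0,0],0],
  [[-0.04,0,0],[0,0,0],0],
  [[-0.06,0,0],[0,0,0],0],
  [[-0.065,0,-0.03],[0,0,0],0],
  [[-0.07,0,-0.06],[0,0,0],0],
  [[-0.08,0,-0.08],[0,0,0],0],
  [[-0.08,0.0,-0.09],[0,0,0],0],
  [[-0.08,0.0,-0.09],[0,0,0],0],
])

```text
time_s: 13.27
tcp_pos: [0.5077, -0.0736, 0.2356]
eef_rot: [[0.96, 0.281, 0.005], [0.281, -0.96, -0.001], [0.005, 0.003, -1.0]]
force: [0.2, 0.4, -0.6]
width: -0.002
grip_force: 0.0
```

Request:
servo_tool([
  [[0,0.02,0],[0,0,0],0],
  [[0,0.05,0],[0,0,0],0],
  [[0,0.08,0],[0,0,0],0],
  [[0,0.11,0],[0,0,0],0],
  [[0,0.14,0],[0,0,0],0],
  [[0,0.17,0],[0,0,0],0],
  [[0,0.19,0],[0,0,0],0],
  [[0,0.2,0],[0,0,0],0],
])

```text
time_s: 13.93
tcp_pos: [0.5634, -0.2675, 0.2311]
eef_rot: [[0.96, 0.279, -0.001], [0.279, -0.96, 0.0], [-0.001, -0.001, -1.0]]
force: [-0.2, 0.1, 0.3]
width: -0.003
grip_force: 0.0
```

Run:
```python
from st import *
st();t=r.snapshot('top');s=r.snapshot('side');G=np.load('gb.npz')
cv2.imwrite('pics/end.png',np.hstack([cv2.resize(t['img'][130:270,120:310],None,fx=2.2,fy=2.2)[:300],cv2.resize(s['img'][130:260,170:310],None,fx=2.4,fy=2.4)[:300]]))
for fa in(.2,.25,.28,.31):
    P=.13*np.array([np.sin(fa),np.cos(fa)*np.sin(-.25),np.cos(fa)*np.cos(.25)]);X=np.r_[G['c']+G['R']@P[:2],P[2]+.02];print(fa,proj(t,X).round(1),proj(s,X).round(1))
for n,d,b in(('top',t,(165,225,185,222)),('side',s,(130,175,225,262))):
    w=np.zeros(d['img'].shape[:2],np.uint8);w[b[0]:b[1],b[2]:b[3]]=(d['img'].max(2)<60)[b[0]:b[1],b[2]:b[3]]
    w=cv2.morphologyEx(w,cv2.MORPH_OPEN,cv2.getStructuringElement(cv2.MORPH_ELLIPSE,(9,9)));M=cv2.moments(w,True);print(n,M['m10']/max(M['m00'],1),M['m01']/max(M['m00'],1),cv2.boundingRect(w))
```

```text
t 13.93 local mm [ -61.1 -235.6] z 231.1 F local [-0.15  0.12  0.31] w -0.0 yaw err -0.12
0.2 [202.1 187.2] [249.8 161.6]
0.25 [201.2 184. ] [252.1 161.5]
0.28 [200.6 182.2] [253.5 161.5]
0.31 [200.  180.4] [254.8 161.6]
top 198.0274223034735 195.71663619744058 (185, 170, 25, 51)
side 243.95081967213116 144.7486338797814 (225, 130, 37, 36)
```

View pics/end.png

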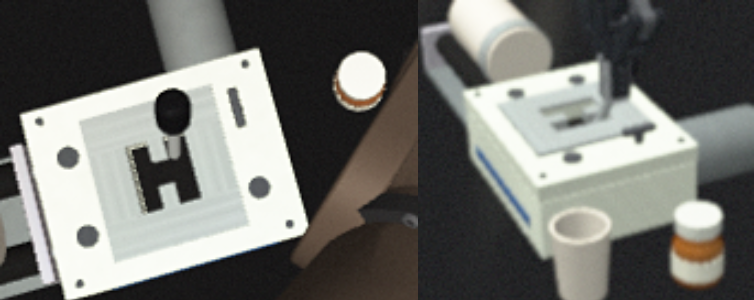

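The knob centre in the top view is about (198.5,180), against a predicted (200,180.4) for fully home in far right. The jar and beaker are still standing where they were. Handing in.

```bash
python3 -c "
from workcell import r
print(r.close_job())"
```

```text
the job is handed in; nothing more can be done
None
```

The lever is fully home in the flagged far-right slot, pushed there with closed fingers; the arm is clear of it, and the jar and beaker are still standing. The push itself stayed under 8 N, but the knob's top pressed up on the gripper at about 28 N while crossing neutral (limit 40 N), so I raised the tool.

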